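# Lift the brass bracket out of its forming die into the tray

### The job

Lift the brass hat bracket straight up out of its open die, carry it over to the empty wooden tray and set it down gently, not dropped, standing crown up on its flanges in the middle of the tray, then let go. Leave the blued dark steel bracket seated in its own die.

Things in the scene. Friction and masses are not known exactly. Their poses are not given: they have to be found in the camera images.
- brass_centre (a point): Centre, half-way up, of the loose brass-yellow hat bracket (0.2-0.4 kg): 33 mm above its underside. z up out of the crown, x along the channel, y across. Crown: inverted U 50 mm long (x), 36 wide (y), 66 tall, 4 mm walls; at its foot a flange 4 mm thick, 14 wide on each y side, 64 over all. Grip it across the 36 mm (along y) at or a little above this point. Starts in the brass bracket's die.
- pocket (a point): Centre of the pocket's floor in the die that holds the brass bracket: a grey block 120 x 125 mm (x, y), bolted down, its top face 42 mm above the bench. The open pocket is 12 mm deep, 54 x 68 mm, about 2 mm clearance all round the bracket, which stands on its floor (30 mm above the bench), turned like the die. 54 mm of the crown stands out.
- blued_centre (a point): Centre, half-way up, of the other bracket: same shape and axes, but dark blue-black steel, standing in a second die just like the first. It stays where it is.
- tray_in (a point): Centre of the inner floor (upper face, 8 mm above the bench) of the empty light-wood open tray, fastened to the bench. Outside 150 x 180 mm (x, y), 30 mm tall over all, walls 8 mm thick, inside 134 x 164 mm; z up. Tray and the two dies stand left, middle and right on the bench in any order.

How it is judged:
By the outcome, as a careful person would: the job done as asked, in the order asked, and still so for the second after the job is handed in, with the robot touching nothing.
It also fails if it takes over 40 s, if anything falls off the work surface, if the arm or the gripper's body presses on something with over 40 N, if the wrist force passes 120 N, or if a joint passes its speed limit or range.

### The arm

A 6-joint arm with a two-finger parallel gripper is mounted at the origin on the work surface. World frame = base frame: x ahead of the robot, y to its left, z up, the work surface at z = 0. Lengths are in m, angles in rad, forces in N, time in s.
With the tool pointing down it reaches from about 0.275 to 0.825 m from the base axis. Payload 5.2 kg.
Tool frame: the origin (TCP) lies where the fingers leave the gripper's body, on its centre line; the fingertips stand 84 mm ahead of it and the grasp point (between the pads) lies 65 mm ahead of it; z points along the fingers, y is the line along which they close (so a half turn about z gives the same grasp; the last joint's range is limited). The gripper opens to 93 mm and grips with 3 to 60 N. Pads are 15 mm wide; open, the fingers measure 128 mm over their backs; the gripper's body (75 mm by 188 mm) begins 65 mm behind the grasp point.
Start: joints at [0.985, 0.259, 1.535, -0, 1.348, -0.203], TCP at [0.205, 0.51, 0.303] pointing down, gripper open.
Joint ranges: [-3.14, 3.14], [-0.91, 2.08], [0.19, 2.58], [-1.22, 4.36], [0.22, 2.71], [-3.12, 3.12]. Speed limits (rad/s): [2.57, 2.57, 3.14, 3.14, 3.14, 3.14].

### API

Orientations are given as a unit quaternion [x, y, z, w].
In Python, from station import r gives the robot as it stands.
- The arm moves only by the shell command python3 -m crank 'ROWS' [OPENING]. ROWS is JSON, a list of rows, each a list of 6 numbers: the shift along the tool's x, y, z in cm, then the turn, a rotation vector about the tool's x, y, z in rad. In form: [[tx, ty, tz, wx, wy, wz], ...]. A call has 1 to 12 rows; each row is the pose to reach, as a shift and turn from the pose commanded when the call began, along the tool's axes at that moment; what a row does not reach only later rows make up. A row lasts 1/8 s, in which the tool goes at most 62.5 mm and 10.7 degrees, less where a joint would pass 70% of its speed; a pose out of reach is approached as far as the arm can. A call with a gripper value outside its range is refused whole. OPENING is the gripper command: -1 is shut, 1 is fully open, values between are in proportion, set as the call begins (- or left out, the last holds). The fingers move at their own pace and stop on an object; the grip force is fixed at half the most. Time passes only in rows, so rows that repeat a pose let the fingers close. It gives the time, the measured TCP pose, the force, the opening and the grip force at its end, in the units of the state.
- r.read_state(): the state, without advancing time (a new reading comes with each control period).
- r.grab_frame(name): name is "scene" or "top" or "wrist"; returns the picture (480x640x3 uint8, red, green, blue); there is no depth.
- r.get_calibration(name): a dict with "fx", "fy", "cx", "cy" (pixels), "eye" and "rotation" of the camera in the world; the wrist camera has in their place "tool_from_camera" (4x4, takes a point from camera to tool coordinates, whose origin is the TCP and whose axes are the flange's). Camera axes: x right, y down, z forward; pixel columns grow to the right and rows downward; lengths in m; the calibration is good to about 2 mm. The wrist camera is an equidistant fisheye: a pixel r from the principal point sees the ray r / f radians off the axis. A picture is of the moment at which its call begins: read the wrist's pose just before it. get_calibration takes no time and is no camera call.
- r.job_done(): hands the job in; it is judged then, once.
The state is a dict: "clock": time; "qpos": joint angles; "dq": joint speeds; "joint_torque": joint torques, N m; "tool_pos": TCP position; "tool_rot": TCP orientation; "ft_force": force on the tool from outside, world axes, zero at the start; "moment": the same for the moment, N m; "grip_width": finger opening in m; "grasp_force": force on a finger pad.
Only numpy, scipy, OpenCV 4.12 (cv2) and the standard library are available. Lean on these libraries where they do the work, as an engineer would, in place of code of your own. Each camera call takes 0.05 s, during which the arm holds its last target. There are 200 camera calls.

## Working session

There is one attempt and no reset: what is moved stays moved. The work goes in short steps, Python scripts to look and compute and a shell command to move; the robot and the scene stay as the last step left them, time stands still between calls to the robot, and variables do not carry over. Pictures are saved under pics/ and viewed, at most 10 in all, crops included, and the job is handed in when it is done.

```bash
mkdir -p pics; python3 - <<'E'
from station import r
import cv2, json
for n in("top","scene"):
    f=r.grab_frame(n); cv2.imwrite(f"pics/{n}0.png",f[:,:,::-1])
    print(n,r.get_calibration(n))
print(r.get_calibration("wrist"))
print(r.read_state())
E
```

```text
top {'fx': 565.9361706295142, 'fy': 565.9361706295142, 'cx': 321.51118173486805, 'cy': 239.35476179138107, 'eye': array([0.42923637, 0.02172712, 0.99857059]), 'rotation': array([ 0.70736715, -0.70473948,  0.04160376, -0.03525778])}
scene {'fx': 468.8535035460908, 'fy': 468.8535035460908, 'cx': 318.87182086756815, 'cy': 246.2132209502356, 'eye': array([0.8195562 , 0.51222901, 0.79738226]), 'rotation': array([ 0.26666442,  0.90215734, -0.32636085, -0.09214566])}
{'fx': 371.64829954431775, 'fy': 371.64829954431775, 'cx': 324.8299105795945, 'cy': 239.84494880118086, 'tool_from_camera': array([[-6.79878757e-04, -9.64055349e-01, -2.65700626e-01,
         7.21920616e-02],
       [ 9.99999618e-01, -8.01311230e-04,  3.48624996e-04,
        -3.91423140e-04],
       [-5.49002687e-04, -2.65700287e-01,  9.64055525e-01,
        -8.06096702e-02],
       [ 0.00000000e+00,  0.00000000e+00,  0.00000000e+00,
         1.00000000e+00]])}
{'clock': 0.1, 'qpos': array([ 9.85178643e-01,  2.59260122e-01,  1.53594804e+00, -1.41599434e-05,
        1.34802030e+00, -2.02757075e-01]), 'dq': array([ 0.00091702, -0.00069856, -0.00282202, -0.00098358,  0.00041305,
       -0.00062911]), 'joint_torque': array([ 1.42714267e-03, -4.38210082e+01, -2.84643424e+01,  7.19085429e-02,
        3.62487067e-02, -2.53200017e-05]), 'tool_pos': array([0.20522684, 0.50989487, 0.3020164 ]), 'tool_rot': array([ 1.90261662e-01,  9.81733075e-01, -7.57828417e-04, -3.07747851e-04]), 'ft_force': array([-0.18311166, -0.11935012,  0.07621923]), 'moment': array([0.0362367 , 0.02290514, 0.03381724]), 'grasp_force': 0.0, 'grip_width': 0.09305694609599517}
```

View pics/top0.png

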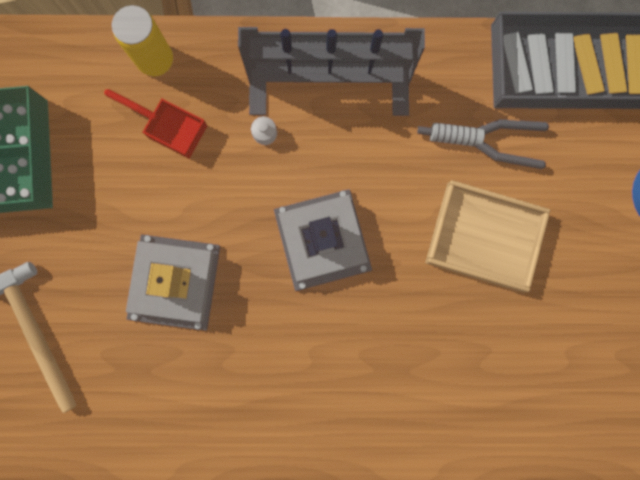

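View pics/scene0.png

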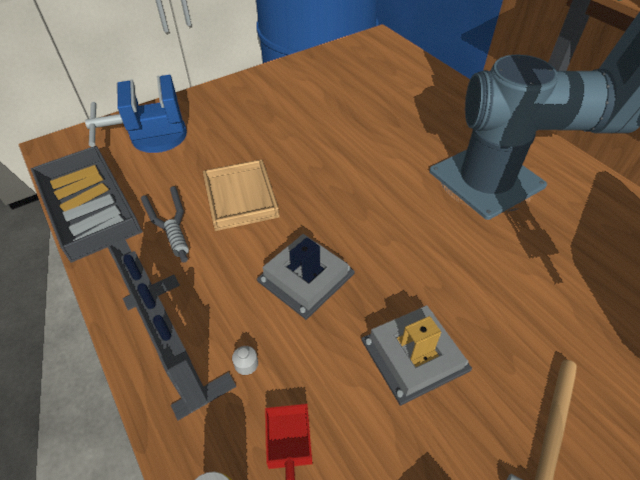

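The top view shows the brass bracket in the left die at about (160,280). The blued one is in the middle at (323,236), and the tray is on the right at (489,237). The crown's long axis runs roughly vertically in the image. Next I measure coarsely.

```bash
cat > h.py <<'E'
import numpy as np, cv2
from station import r
from scipy.spatial.transform import Rotation as R
def cast(name,uv,z):
    c=r.get_calibration(name); uv=np.atleast_2d(np.float64(uv))
    p=(uv-[c['cx'],c['cy']])/c['fx']
    if name=='wrist':
        s=r.read_state(); T=c['tool_from_camera']; Q=R.from_quat(s['tool_rot']).as_matrix()
        th=np.linalg.norm(p,axis=1,keepdims=True); k=np.where(th>1e-9,np.sin(th)/th,1)
        d=np.c_[p*k,np.cos(th)]@(Q@T[:3,:3]).T; o=Q@T[:3,3]+s['tool_pos']
    else:
        rot=R.from_quat(c['rotation']).as_matrix(); d=np.c_[p,np.ones(len(p))]@rot.T; o=c['eye']
    return o+d*((z-o[2])/d[:,2:])
def rect(P):
    (c,wh,a)=cv2.minAreaRect(np.float32(P[:,:2]*1000)); return np.round(c,1),np.round(wh,1),round(a,1)
E
python3 - <<'E'
from h import *
f=cv2.cvtColor(cv2.imread('pics/top0.png'),cv2.COLOR_BGR2HSV)
def big(m,roi):
    x0,x1,y0,y1=roi; k=np.zeros_like(m); k[y0:y1,x0:x1]=m[y0:y1,x0:x1]
    cs=cv2.findContours(k,0,1)[0]; return max(cs,key=cv2.contourArea)[:,0,:]
print(f[280,152],f[280,178],f[280,186],f[237,489],f[400,300],f[187,470])
top=big(((f[...,0]>17)&(f[...,0]<32)&(f[...,1]>130)&(f[...,2]>165)).astype('u1'),(130,210,250,310))
print('brass top',rect(cast('top',top,.096)),len(top))
g=big((f[...,1]<60).astype('u1'),(110,230,225,340)); print('die',rect(cast('top',g,.035)))
print('bolts',cast('top',[(147,239),(212,247),(197,325),(134,317)],.045).round(3).tolist())
T=cast('top',[(451,184),(549,210),(531,291),(428,263)],.03);print('tray',T.round(3).tolist(),rect(T))
E
python3 -c "
import cv2;a=cv2.imread('pics/top0.png');b=cv2.imread('pics/top0.png')
import numpy as np
cv2.imwrite('pics/crop.png',np.hstack([cv2.resize(a[225:345,115:235],(400,400),interpolation=2),cv2.resize(a[170:300,425:555],(400,400),interpolation=2)]))"
```

```text
[ 20 142 194] [ 19 139 119] [ 19 144 135] [ 17  99 214] [ 14 150 170] [ 17 104 198]
brass top (array([462. , 270.9]), array([33.8, 47.3]), 82.1) 96
die (array([461.6, 266.5]), array([139. , 145.1]), 82.3)
bolts [[0.533, 0.308, 0.045], [0.52, 0.198, 0.045], [0.389, 0.22, 0.045], [0.402, 0.325, 0.045]]
tray [[0.633, -0.212, 0.03], [0.588, -0.382, 0.03], [0.448, -0.345, 0.03], [0.495, -0.17, 0.03]] (array([ 541.3, -276.4]), array([181.9, 145. ]), 74.9)
```

View pics/crop.png

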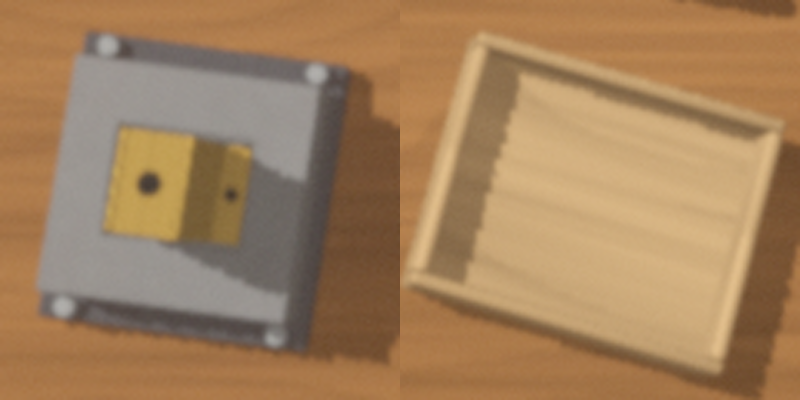

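The crop confirms the picture: the crown is centred near (0.462, 0.271) with yaw about -8°, and the tray near (0.541, -0.276) with yaw about -15°. Next I compute the hover move.

```bash
cat >> h.py <<'E'
def delta(grasp_xyz, ydeg):
    """shift (cm) and rotvec in tool axes, grasp point to xyz, tool y along ydeg (mod 180), pointing down"""
    s=r.read_state(); Q=R.from_quat(s['tool_rot']); out=[]
    for a in (ydeg,ydeg+180):
        a=np.radians(a); y=np.array([np.cos(a),np.sin(a),0]); z=np.array([0,0,-1.])
        M=R.from_matrix(np.c_[np.cross(y,z),y,z]); out.append((Q.inv()*M).as_rotvec())
    rv=min(out,key=np.linalg.norm)
    t=np.array(grasp_xyz)+[0,0,.065]
    print('shift cm',(Q.inv().apply(t-s['tool_pos'])*100).round(2),'rot',rv.round(4),'q',s['qpos'].round(2))
E
python3 -c "
from h import *
delta([.462,.271,.195],82.1)"
```

```text
shift cm [-32.74 -12.56   4.21] rot [-0.0016 -0.0005 -0.245 ] q [ 0.99  0.26  1.54 -0.    1.35 -0.2 ]
```

```bash
python3 -m crank '[[-2,-0.8,0.3,0,0,-0.02],[-6,-2.3,0.8,0,0,-0.05],[-11,-4.2,1.4,0,0,-0.08],[-16.5,-6.3,2.1,0,0,-0.12],[-22,-8.4,2.8,0,0,-0.16],[-27,-10.3,3.5,0,0,-0.2],[-30.5,-11.7,3.9,0,0,-0.23],[-32.2,-12.4,4.1,-0.0016,-0.0005,-0.242],[-32.7,-12.6,4.2,-0.0016,-0.0005,-0.245],[-32.7,-12.6,4.2,-0.0016,-0.0005,-0.245]]' 1
python3 - <<'E'
from h import *
delta([.462,.271,.195],82.1)
f=r.grab_frame('wrist'); cv2.imwrite('pics/w1.png',f[:,:,::-1])
E
```

```text
clock: 1.35
tool_pos: [0.4613, 0.2713, 0.2604]
tool_rot: [0.069, 0.998, 0.001, -0.0]
ft_force: [-0.3, 0.2, 0.4]
grip_width: 0.0929
grasp_force: 0.0
shift cm [-0.07 -0.02  0.04] rot [ 0.0014 -0.0002 -0.0004] q [ 0.32  0.26  1.63  0.    1.24 -1.11]
```

View pics/w1.png

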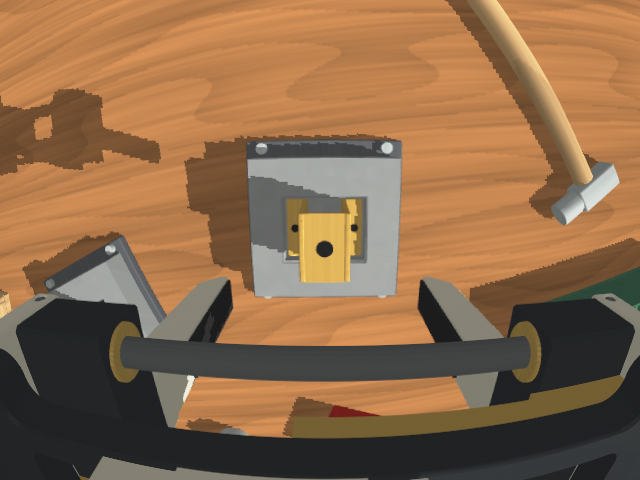

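The wrist view shows the crown top between about (300,213) and (349,282), well between the fingers. The hammer is clear of them on the right. I measure it here.

```bash
python3 - <<'E'
from h import *
b=cv2.imread('pics/w1.png'); f=cv2.cvtColor(b,cv2.COLOR_BGR2HSV)
print(f[265,290:360:3,2],f[205:290:4,335,2])
m=((f[...,0]>15)&(f[...,0]<32)&(f[...,1]>100)&(f[...,2]>200)).astype('u1'); m[:,:290]=0; m[:,362:]=0; m[:205]=0; m[290:]=0
m=cv2.morphologyEx(m,cv2.MORPH_CLOSE,np.ones((25,25))); m[:216,:]=0
ys,xs=np.nonzero(m); print(xs.min(),xs.max(),ys.min(),ys.max())
for v in range(232,281,12):
    x=np.nonzero((f[v,290:360,2]>200)&(f[v,290:360,1]>100))[0]+290; print(v,x.min(),x.max())
P=cast('wrist',[(299.5,212.5),(349,212.5),(349.5,282.5),(300.5,282.5)],.096); print(P.round(4).tolist(),rect(P))
B=cast('wrist',[(286,198),(366,198),(366,262),(285,262)],.042);print('pocket',rect(B))
# scene double check
E
python3 -c "
import cv2;a=cv2.imread('pics/w1.png')
cv2.imwrite('pics/c2.png',cv2.resize(a[190:300,270:380],(600,600),interpolation=2))"
```

```text
[168 169 169 160 228 228 226 227 225 226 227 225 223 224 229 226 227 225
 183 225 178 172 173 173] [101 101 181 226 226 226 226 226 226 226 226 226 226 226 226 226 226 226
 226 225 171 171]
290 355 216 282
232 300 352
244 300 353
256 300 349
268 301 349
280 301 349
[[0.4351, 0.2576, 0.096], [0.4397, 0.2906, 0.096], [0.49, 0.2849, 0.096], [0.4851, 0.2504, 0.096]] (array([462.5, 271.2]), array([34.8, 50.6]), 82.0)
pocket (array([463.4, 271.6]), array([69.1, 55.1]), 82.0)
```

View pics/c2.png

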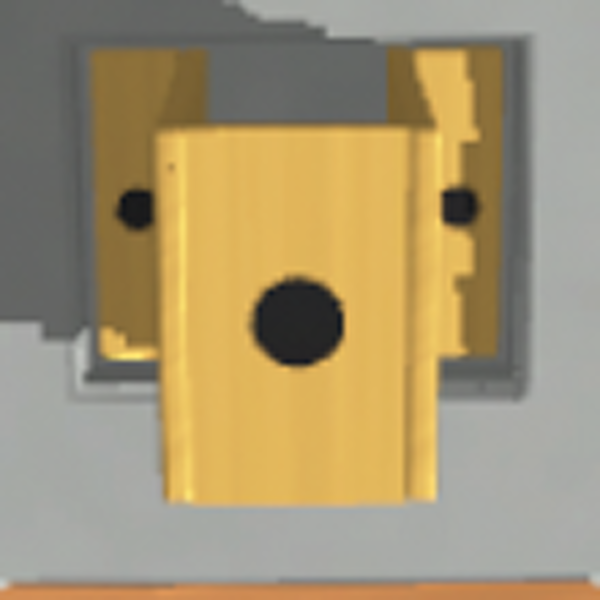

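The wrist and top views agree on (0.4625, 0.271) at 82°. I descend and close.

```bash
python3 -m crank '[[-0.1,0,1,0,0,0],[-0.1,0,3,0,0,0],[-0.1,0,5.5,0,0,0],[-0.1,0,8,0,0,0],[-0.1,0,10,0,0,0],[-0.1,0,11.3,0,0,0],[-0.1,0,12.2,0,0,0],[-0.1,0,12.6,0,0,0],[-0.1,0,12.6,0,0,0],[-0.1,0,12.6,0,0,0]]' 1
python3 -m crank '[[0,0,0,0,0,0],[0,0,0,0,0,0],[0,0,0,0,0,0],[0,0,0,0,0,0],[0,0,0,0,0,0],[0,0,0,0,0,0],[0,0,0,0,0,0],[0,0,0,0,0,0]]' -1
```

```text
clock: 2.65
tool_pos: [0.4632, 0.2713, 0.1353]
tool_rot: [0.069, 0.998, 0.001, 0.001]
ft_force: [0.0, 0.8, 0.6]
grip_width: 0.0931
grasp_force: 0.0
clock: 3.65
tool_pos: [0.4628, 0.2712, 0.1347]
tool_rot: [0.069, 0.998, 0.001, 0.0]
ft_force: [0.5, -0.4, -0.3]
grip_width: 0.0358
grasp_force: 30.0
```

```bash
python3 -m crank '[[0,0,-0.3,0,0,0],[0,0,-0.8,0,0,0],[0,0,-1.5,0,0,0],[0,0,-2.4,0,0,0],[0,0,-3.6,0,0,0],[0,0,-5.2,0,0,0],[0,0,-7,0,0,0],[0,0,-9,0,0,0],[0,0,-10.8,0,0,0],[0,0,-12,0,0,0],[0,0,-12.4,0,0,0],[0,0,-12.4,0,0,0]]'
python3 - <<'E'
from h import *
delta([.541,-.276,.19],74.9)
f=r.grab_frame('wrist'); cv2.imwrite('pics/w2.png',f[:,:,::-1])
E
```

```text
clock: 5.15
tool_pos: [0.4626, 0.271, 0.2587]
tool_rot: [0.069, 0.998, 0.001, 0.0]
ft_force: [0.0, 0.2, -3.7]
grip_width: 0.0359
grasp_force: 30.0
shift cm [-15.28 -53.1    0.3 ] rot [0.0015 0.0005 0.1258] q [ 0.32  0.27  1.64  0.    1.24 -1.11]
```

View pics/w2.png

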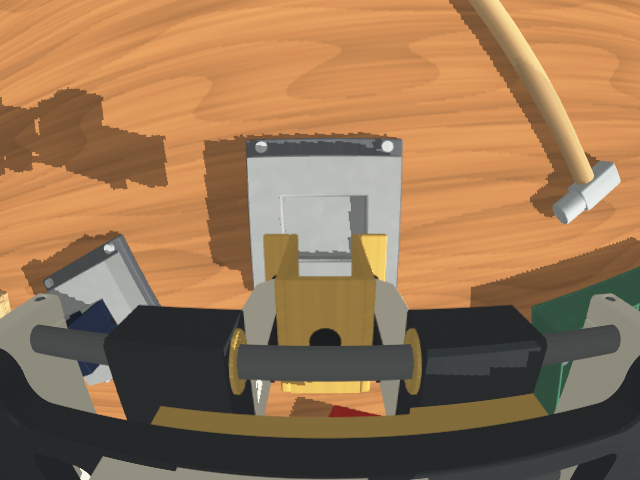

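The bracket is held level and the pocket is empty. I carry it to the tray, passing above the blued bracket with about 6 cm of clearance.

```bash
python3 -m crank '[[-0.3,-1,0,0,0,0.003],[-1,-3.5,0,0,0,0.01],[-2.1,-7.3,0,0,0,0.02],[-3.4,-11.8,0,0,0,0.03],[-4.8,-16.6,0.1,0,0,0.04],[-6.2,-21.5,0.1,0,0,0.05],[-7.6,-26.4,0.1,0,0,0.065],[-9,-31.3,0.2,0,0,0.08],[-10.4,-36.2,0.2,0,0,0.09],[-11.8,-41,0.2,0,0,0.1],[-13.1,-45.4,0.3,0.001,0,0.11],[-14.1,-49,0.3,0.001,0,0.12]]'
python3 -c "
from h import *
delta([.541,-.276,.19],74.9)"
```

```text
clock: 6.7
tool_pos: [0.5344, -0.2362, 0.2542]
tool_rot: [0.129, 0.992, 0.0, -0.0]
ft_force: [-0.3, 0.1, -3.8]
grip_width: 0.0359
grasp_force: 30.0
shift cm [-1.66 -3.68 -0.08] rot [ 0.0006 -0.0007  0.004 ] q [-0.61  0.36  1.52  0.    1.27 -1.92]
```

```bash
python3 -m crank '[[-0.8,-2,0,0,0,0],[-1.4,-3.2,0,0,0,0.004],[-1.6,-3.7,0,0,0,0.004],[-1.6,-3.7,0,0,0,0.004],[-1.6,-3.7,0,0,0,0.004]]'
python3 - <<'E'
from h import *
delta([.541,-.276,.19],74.9)
f=r.grab_frame('wrist'); cv2.imwrite('pics/w3.png',f[:,:,::-1])
E
```

```text
clock: 7.32
tool_pos: [0.5411, -0.2724, 0.2552]
tool_rot: [0.13, 0.992, 0.0, 0.0]
ft_force: [0.2, -0.3, -3.8]
grip_width: 0.0359
grasp_force: 30.0
shift cm [-0.08 -0.35  0.02] rot [0.001  0.0003 0.0029] q [-0.65  0.39  1.46  0.    1.29 -1.96]
```

View pics/w3.png

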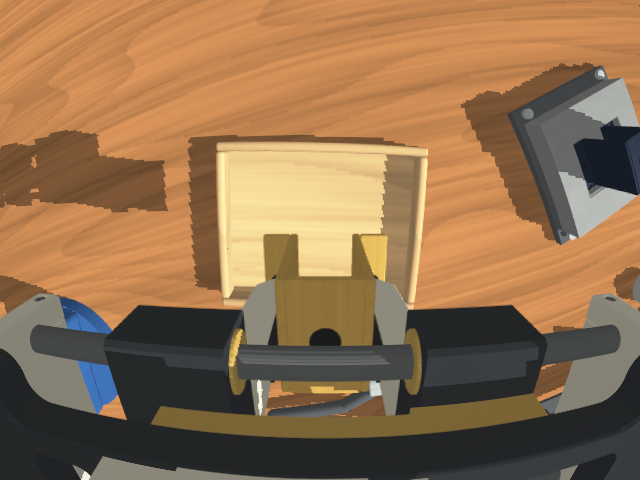

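The tray rim corners show at (218,143), (428,150), (416,306) and (224,304). I cast them to check the tray centre.

```bash
python3 - <<'E'
from h import *
P=cast('wrist',[(218,143),(428,150),(416,306),(224,304)],.03); print(P.round(3).tolist(),rect(P),P.mean(0))
delta([.541,-.276,.19],74.9)
c=rect(P)
delta([c[0][0]/1000,c[0][1]/1000,.0485],74.9)
E
```

```text
[[0.449, -0.34, 0.03], [0.5, -0.172, 0.03], [0.636, -0.211, 0.03], [0.588, -0.382, 0.03]] (array([ 544.2, -276. ]), array([178.4, 145.9]), 73.3) [ 0.54328232 -0.2764773   0.03      ]
shift cm [-0.08 -0.34  0.02] rot [0.0008 0.0005 0.0029] q [-0.65  0.39  1.46  0.    1.29 -1.96]
shift cm [-0.38 -0.27 14.17] rot [0.0008 0.0005 0.0029] q [-0.65  0.39  1.46  0.    1.29 -1.96]
```

```bash
python3 -m crank '[[-0.2,-0.1,1,0,0,0],[-0.3,-0.3,3,0,0,0],[-0.3,-0.3,5.5,0,0,0],[-0.3,-0.3,8,0,0,0],[-0.3,-0.3,10,0,0,0],[-0.3,-0.3,11.6,0,0,0],[-0.3,-0.3,12.6,0,0,0],[-0.3,-0.3,13.3,0,0,0],[-0.3,-0.3,13.6,0,0,0],[-0.3,-0.3,13.7,0,0,0],[-0.3,-0.3,13.7,0,0,0],[-0.3,-0.3,13.7,0,0,0]]'
python3 -m crank '[[0,0,0.05,0,0,0],[0,0,0.1,0,0,0],[0,0,0.15,0,0,0],[0,0,0.2,0,0,0],[0,0,0.25,0,0,0],[0,0,0.3,0,0,0],[0,0,0.35,0,0,0],[0,0,0.35,0,0,0]]'
```

```text
clock: 8.88
tool_pos: [0.5435, -0.2773, 0.1185]
tool_rot: [0.131, 0.991, 0.0, 0.001]
ft_force: [-0.2, 0.0, -3.4]
grip_width: 0.0358
grasp_force: 30.0
clock: 9.88
tool_pos: [0.5433, -0.2771, 0.1145]
tool_rot: [0.131, 0.991, 0.0, 0.0]
ft_force: [0.7, -0.7, -2.2]
grip_width: 0.0359
grasp_force: 30.0
```

```bash
python3 -m crank '[[0,0,0.04,0,0,0],[0,0,0.08,0,0,0],[0,0,0.12,0,0,0],[0,0,0.12,0,0,0],[0,0,0.12,0,0,0]]'
```

```text
clock: 10.5
tool_pos: [0.5433, -0.2771, 0.1134]
tool_rot: [0.131, 0.991, 0.0, 0.0]
ft_force: [-0.6, -0.1, -4.2]
grip_width: 0.0358
grasp_force: 30.0
```

```bash
python3 -m crank '[[0,0,0.04,0,0,0],[0,0,0.08,0,0,0],[0,0,0.08,0,0,0],[0,0,0.08,0,0,0]]'
```

```text
clock: 11.0
tool_pos: [0.5433, -0.2772, 0.1128]
tool_rot: [0.131, 0.991, 0.0, 0.0]
ft_force: [-1.6, -0.3, -1.0]
grip_width: 0.036
grasp_force: 30.0
```

```bash
python3 -m crank '[[0,0,0.03,0,0,0],[0,0,0.06,0,0,0],[0,0,0.06,0,0,0],[0,0,0.06,0,0,0]]'
```

```text
clock: 11.5
tool_pos: [0.5433, -0.2772, 0.1127]
tool_rot: [0.131, 0.991, 0.0, 0.001]
ft_force: [-2.8, 1.9, 5.4]
grip_width: 0.036
grasp_force: 30.0
```

The force rose by about 9 N, so the bracket is on the tray floor. I release and rise straight up.

```bash
python3 -m crank '[[0,0,0,0,0,0],[0,0,0,0,0,0],[0,0,0,0,0,0],[0,0,0,0,0,0],[0,0,0,0,0,0],[0,0,0,0,0,0]]' 0.6
python3 -m crank '[[0,0,-0.3,0,0,0],[0,0,-1,0,0,0],[0,0,-2.5,0,0,0],[0,0,-4.5,0,0,0],[0,0,-7,0,0,0],[0,0,-9.5,0,0,0],[0,0,-12,0,0,0],[0,0,-14,0,0,0],[0,0,-15,0,0,0],[0,0,-15,0,0,0]]'
python3 - <<'E'
from h import *
f=r.grab_frame('wrist'); g=r.grab_frame('scene')
cv2.imwrite('pics/w4.png',np.hstack([cv2.resize(f[100:400,170:470],(400,400)),cv2.resize(g[120:400,190:470],(400,400))])[:,:,::-1])
E
```

```text
clock: 12.25
tool_pos: [0.5433, -0.2772, 0.112]
tool_rot: [0.131, 0.991, 0.0, 0.0]
ft_force: [-1.2, 0.7, 0.5]
grip_width: 0.074
grasp_force: 0.0
clock: 13.5
tool_pos: [0.5434, -0.2773, 0.2631]
tool_rot: [0.131, 0.991, -0.0, 0.001]
ft_force: [-0.6, 0.2, -1.0]
grip_width: 0.0743
grasp_force: 0.0
```

View pics/w4.png

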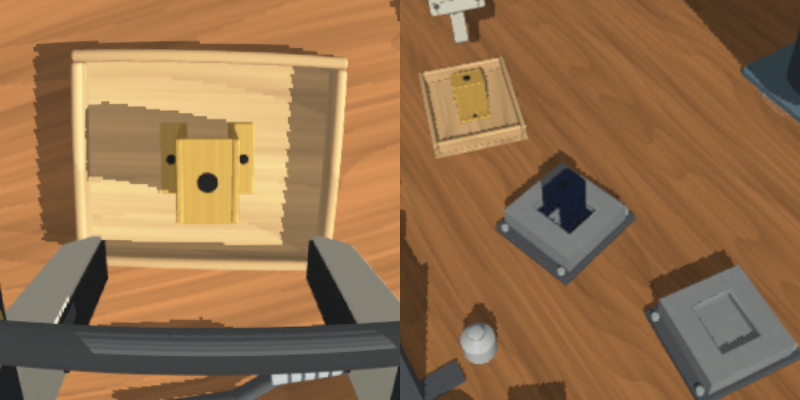

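The brass bracket stands crown up in the middle of the tray, at about (207,170) in the left half. The blued bracket is still seated in its die, the brass die is empty, and the gripper is clear.

```bash
python3 -c "
from station import r
print(r.job_done())"
```

```text
the job is handed in; nothing more can be done
None
```

The brass bracket is standing crown up on its flanges in the middle of the tray, set down gently and released; the blued bracket is still in its die, and I handed the job in at about 13.6 s.

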